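# Run a roller up the checking ramp and lock it in

### The arm

A 6-joint arm with a two-finger parallel gripper is mounted at the origin on the work surface. World frame = base frame: x ahead of the robot, y to its left, z up, the work surface at z = 0. Lengths are in m, angles in rad, forces in N, time in s.
With the tool pointing down it reaches from about 0.425 to 0.95 m from the base axis. Payload 3.5 kg.
Tool frame: the origin (TCP) lies on the centre line of the jaws, within the pads' length; the fingertips stand 11 mm ahead of it and the grasp point (between the pads) lies 8 mm behind it; y points along the fingers, x is the direction in which the jaws open and shut, and the axes are right-handed (so a half turn about y gives the same grasp; the last joint's range is limited). The gripper opens to 85 mm and grips with 20 to 120 N. Pads are 22 mm wide; open, the fingers measure 114 mm over their backs; the gripper's body (76 mm by 85 mm) begins 54 mm behind the grasp point. The pads swing forward as they close: fully open they stand 13 mm farther back than shut.
Start: joints at [-1.367, 0.286, 1.577, -0, 1.279, -0.15], TCP at [0.234, -0.633, 0.242] pointing down, gripper open.
Joint ranges: [-2.77, 2.77], [-0.9, 2.22], [0.21, 2.48], [-1.53, 4.67], [0.24, 2.81], [-2.84, 2.84]. Speed limits (rad/s): [2.79, 2.79, 3.14, 3.14, 3.14, 3.14].

### API

Orientations are given as a unit quaternion [x, y, z, w].
In Python, from plant import get_state, read_camera, sign_off gives the robot as it stands.
- The arm moves only by the shell command python3 -m inch 'ROWS' [FORCE]. ROWS is JSON, a list of rows, each an object of numbers: "ax", "ay", "az": the turn, a rotation vector about the tool's x, y, z in rad; "x", "y", "z": the shift along the tool's x, y, z in mm; "hand": the closure, from -1 (fully open) to 1 (shut). In form: [{"ax": .., "ay": .., "az": .., "x": .., "y": .., "z": .., "hand": ..}, ...]. A call has 1 to 5 rows; each row shifts and turns the commanded pose from where the row before left it, along the tool's axes as they then stand; what a row does not reach is not made up. A row lasts 1/12 s, in which the tool goes at most 41.7 mm and 7.16 degrees, less where a joint would pass 70% of its speed; a pose out of reach is approached as far as the arm can. A call with a gripper value outside its range is refused whole. The fingers move at their own pace and stop on an object; FORCE is the grip in N (left out, the last holds). Time passes only in rows, so rows that do not move let the fingers close. It gives the time, the measured TCP pose, the force and the opening at its end, in the units of the state.
- get_state(): the state, without advancing time (a new reading comes with each control period).
- read_camera(name): name is "scene" or "top"; returns a dict with "img" (384x512x3 uint8, red, green, blue), "fov_y" (degrees; the focal length in pixels is half the picture's height over the tangent of half this angle, whatever the lens; pixels are square), "cx", "cy" (the principal point, pixels), "T" (4x4, takes a point from camera to world coordinates). Camera axes: x right, y down, z forward; pixel columns grow to the right and rows downward; lengths in m; the calibration is good to about 2 mm. A picture is of the moment at which its call begins. There is no depth.
- sign_off(): hands the job in, once; it reports no verdict.
The state is a dict: "time": time; "qpos": joint angles; "dq": joint speeds; "joint_efforts": joint torques, N m; "eef_pos": TCP position; "tcp_rot": TCP orientation; "contact_force": force on the tool from outside, world axes, zero at the start; "wrist_torque": the same for the moment, N m; "opening": opening from 0.0 (shut) to 1.0 (fully open).
Only numpy, scipy, OpenCV 4.12 (cv2) and the standard library are available. Lean on these libraries where they do the work, as an engineer would, in place of code of your own. Each camera call takes 0.05 s, during which the arm holds its last target. There are 200 camera calls.

### The job

With a fingertip, push the aluminium roller from the foot of the checking ramp steadily up the slope until it drops into the seat against the stop plate, keeping the finger behind it so that it never runs or rolls back free on the slope. Then push the keeper's knob fully home so that its bolt lies across the ramp behind the roller, and take the hand away. Push only: grip and lift nothing, and leave the other things on the bench where they are.

Things in the scene. Friction and masses are not known exactly. Their poses are not given: they have to be found in the camera images.
- ramp: Aluminium checking ramp, 80 mm wide, fixed. Origin on the bench under its middle (bench z = 0); x uphill, y across (left as one looks uphill), z up. By x: level landing 8 mm high, -175 to -70 mm, end lip at -172 mm standing 10 mm over it; slope to +70 mm; then the seat; a dial gauge up to 52 mm high behind the stop, to 195 mm. Dark side rails 6 mm over the running surface, 64 mm apart inside.
- slope_foot (a point): Point on the running surface at the lower end of the slope, middle of the width: x = -70, z = 8 mm of the ramp; axes as the ramp's. From here the slope rises straight at 8 degrees to the crest at x = +70, z = 28 mm of the ramp.
- seat (a point): Point on the seat's level floor under the axis of a seated roller, at x = 83.5, y = 0, z = 25 mm of the ramp; axes as the ramp's. The floor is 3 mm below the crest and ends at the steel stop plate, whose face is 25 mm uphill of this point and whose top is 70 mm above the bench.
- guide (a point): Middle of the top of the keeper's guide block beside the ramp, at x = 47, y = 80, z = 27 mm of the ramp. The block measures 30 mm in x and 78 mm in y; at its ramp end a bracket round the bolt (y = 41 to 59 mm) is 50 mm high.
- roller: Loose polished (slippery) aluminium roller with dark end faces, 50 mm diameter, 60 mm long, 0.22 to 0.45 kg, rolls freely. Origin at its centre; its own y is its axis, lying across the ramp; x and z turn as it rolls. Starts on the landing, centre 33 mm above the bench. Seated at the stop its centre is 25 mm above point seat and it stays when let go; on the slope it rolls back.
- keeper (a joint): Travel of the keeper, a steel slide bolt 14 mm wide, 31 to 43 mm above the bench, crossing the ramp at its x = 47 mm. 0 = drawn out, way clear; 0.040 m = fully home at its end stop, bar across the ramp behind a seated roller. Starts at 0 to 0.004, clear of the way; home, the bar reaches the middle of the ramp. It slides towards the ramp's -y, moves at about 1.5 N and stays where it is left.
- keeper_knob (a point): On the axis of the keeper's knob at the outer end of the bolt: an upright plain steel post 18 mm in diameter, spanning 31 to 71 mm above the bench; the point is 57 mm above it. At joint value q it is at x = 47 mm, y = 104 mm - q of the ramp. Beyond it in +y stands only the 27 mm high guide block, to y = 119 mm.
- wood_block: Bystander, loose on the bench on the ramp's -y side: pale wooden block 75 x 55 x 30 mm with a 16 mm hole. Leave it where it is.
- bush: Bystander, loose on the bench on the ramp's +y side: short brass bush standing on end, 40 mm outside, 24 mm bore, 30 mm high. Leave it where it is.
- washer: Bystander, loose on the bench on the ramp's +y side: flat steel washer, 34 mm across, 6 mm thick. Leave it where it is.
- bolt_a: Bystander, loose on the bench on the ramp's -y side: steel hex bolt standing on its head, 45 mm high, head 22 mm. Leave it where it is.
- bolt_b: Bystander, loose on the bench on the ramp's -y side: steel hex bolt standing on its head, 35 mm high, head 22 mm. Leave it where it is.
- screwdriver: Bystander, loose on the bench on the ramp's -y side: screwdriver lying roughly along the ramp. Leave it where it is.
- jar: Bystander, loose on the bench on the ramp's +y side: small closed glass jar, 44 mm across, 45 mm high. Leave it where it is.
There are look-alikes about, which are no part of the job. What is shaped like the roller but orange or red is not meant.

How it is judged:
By the outcome, as a careful person would: the job done as asked, in the order asked, and still so for the second after the job is handed in, with the robot touching nothing.
It also fails if it takes over 58 s, if anything falls off the work surface, if the arm or the gripper's body presses on something with over 40 N, if the wrist force passes 120 N, or if a joint passes its speed limit or range.

## Working session

There is one attempt and no reset: what is moved stays moved. The work goes in short steps, Python scripts to look and compute and a shell command to move; the robot and the scene stay as the last step left them, time stands still between calls to the robot, and variables do not carry over. Pictures are saved under pics/ and viewed, about 8 in all and at most 12, crops included, and the job is handed in when it is done.

```bash
mkdir -p pics; ls
python3 - <<'E'
from plant import *
import cv2
s=get_state();print(s)
for n in("scene","top"):
    c=read_camera(n);cv2.imwrite(f"pics/{n}0.png",c["img"][:,:,::-1]);print(n,c["fov_y"],c["cx"],c["cy"],c["T"])
E
```

```text
pics
{'time': 0.0, 'qpos': array([-1.36701134e+00,  2.87160391e-01,  1.57818949e+00,  9.24528386e-06,
        1.27859396e+00, -1.50027296e-01]), 'dq': array([-0.00140158, -0.00044827, -0.00020005, -0.00089379, -0.00010195,
       -0.00066936]), 'joint_efforts': array([ 5.28755882e-04, -4.05976975e+01, -2.92625588e+01, -5.22896141e-05,
        5.81587345e-03,  3.34469050e-06]), 'eef_pos': array([ 0.23375415, -0.6325562 ,  0.2409439 ]), 'tcp_rot': array([-0.57961386,  0.40480574, -0.40360328,  0.58076198]), 'contact_force': array([-1.27003488,  0.37509211, -0.03627596]), 'wrist_torque': array([ 0.00327218, -0.02860665,  0.00699075]), 'opening': 1.0006653100094722}
scene 57.86386812632264 253.48148689436383 193.3553232407747 [[-0.32807712  0.63937265 -0.69539055  1.11236042]
 [ 0.94464797  0.22390067 -0.23980973  0.17600304]
 [ 0.00237062 -0.73557536 -0.67743876  0.54967872]
 [ 0.          0.          0.          1.        ]]
top 43.23732042304383 258.362091050172 195.13200033989898 [[-2.46697833e-02 -9.93715698e-01  1.09181104e-01  4.85723435e-01]
 [-9.99597785e-01  2.29916335e-02 -1.66028140e-02 -3.67488072e-04]
 [ 1.39882250e-02 -1.09546777e-01 -9.93883209e-01  1.14762355e+00]
 [ 0.00000000e+00  0.00000000e+00  0.00000000e+00  1.00000000e+00]]
```

View pics/scene0.png

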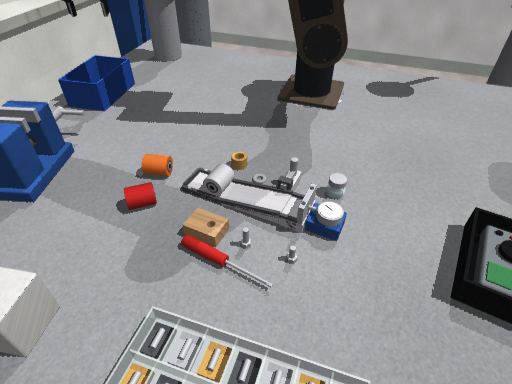

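View pics/top0.png

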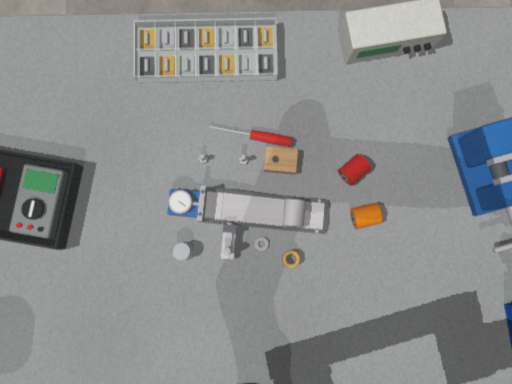

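The scene view shows the ramp with the roller at (217,180), the knob at (294,165) and the gauge at (329,212). In the top view the ramp runs from (325,215) uphill to the stop at about (202,203), with the keeper on the robot side at (229,243). I'll crop in closer to measure.

Run:
```python
import cv2
a=cv2.imread("pics/top0.png")[175:275,160:335];cv2.imwrite("pics/c1.png",cv2.resize(a,None,fx=4.5,fy=4.5,interpolation=cv2.INTER_CUBIC))
a=cv2.imread("pics/scene0.png")[145:245,175:355];cv2.imwrite("pics/c2.png",cv2.resize(a,None,fx=4.4,fy=4.4,interpolation=cv2.INTER_CUBIC))
```

```text
(no output)
```

View pics/c1.png

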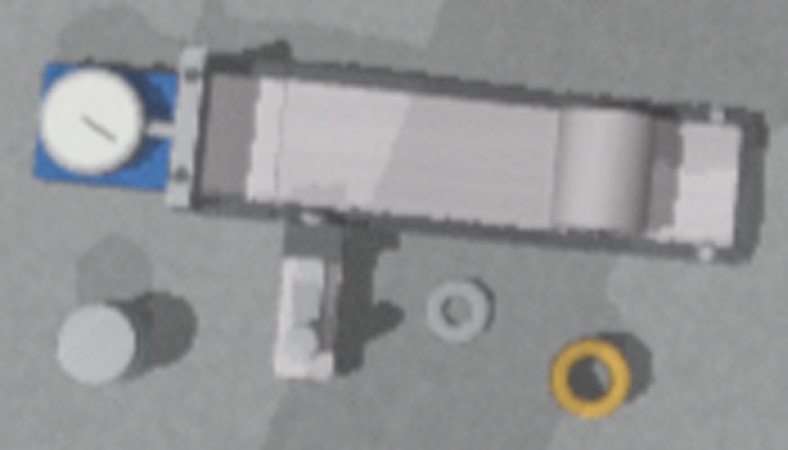

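View pics/c2.png

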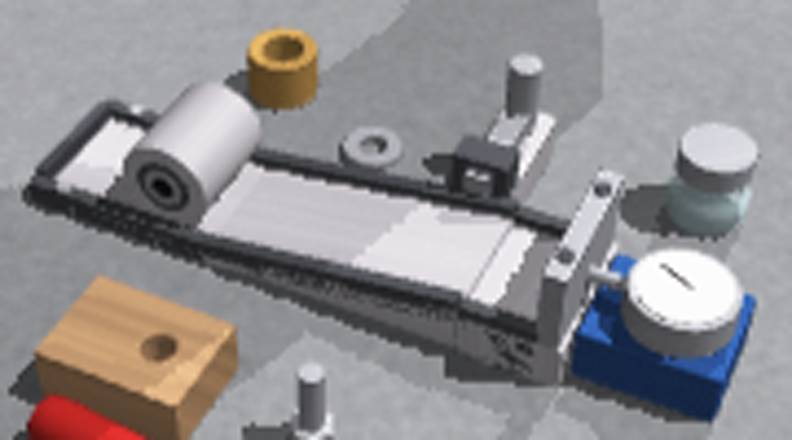

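c1 shows the crest line at about crop x = 280, the stop's front top edge from (206,47) to (190,208), the guide's outer end from (273,377) to (332,378), the lip's outer corners at (768,115) and (752,262), and the roller spanning x = 555 to 650. c2 confirms all of these, with the knob top at (524,65). Next I'll fit the ramp's planar pose.

```bash
cat > h.py <<'E'
import numpy as np
from plant import *
from scipy.spatial.transform import Rotation as R
def ray(c,u,v):
    f=192/np.tan(np.radians(c["fov_y"]/2)); d=c["T"][:3,:3]@[(u-c["cx"])/f,(v-c["cy"])/f,1]
    return c["T"][:3,3],d
def onz(c,u,v,z):
    o,d=ray(c,u,v); return o+d*(z-o[2])/d[2]
def fit(P,W):
    P,W=np.array(P,float)[:,:2],np.array(W)[:,:2]; p,w=P.mean(0),W.mean(0)
    H=(P-p).T@(W-w); t=np.arctan2(H[0,1]-H[1,0],H[0,0]+H[1,1])
    M=np.array([[np.cos(t),-np.sin(t)],[np.sin(t),np.cos(t)]]); o=w-M@p
    return t,o,(W-o)@M-P
E
python3 - <<'E'
from h import *
t=read_camera("top");s=read_camera("scene")
A=lambda a,b:(a/4.5+160-.4,b/4.5+175-.4)
B=lambda a,b:(a/4.4+175-.4,b/4.4+145-.4)
T=[((206,47),(108.5,-40,70)),((190,208),(108.5,40,70)),((273,377),(62,119,27)),((332,378),(32,119,27)),((768,115),(-175,-40,18)),((752,262),(-175,40,18)),((280,141),(70,0,28))]
P=[p for _,p in T];W=[onz(t,*A(*u),p[2]/1000)*1000 for u,p in T]
th,o,r=fit(P,W);print("top",np.degrees(th),o);print(r.round(1))
S=[((618,180),(118,40,70)),((598,180),(108.5,40,70)),((22,195),(-175,-40,18)),((110,100),(-175,40,18)),((470,305),(70,-32,28)),((548,115),(62,119,27)),]
P2=[p for _,p in S];W2=[onz(s,*B(*u),p[2]/1000)*1000 for u,p in S]
th2,o2,r2=fit(P2,W2);print("scene",np.degrees(th2),o2);print(r2.round(1))
M=np.array([[np.cos(th),-np.sin(th)],[np.sin(th),np.cos(th)]])
for n,c,u,z in(("knobtop",t,A(303,338),71),("knobscene",s,B(524,64),71),("roller top ends L",t,A(555,165),33),("R",t,A(650,170),33),("jartop",t,A(97,343),45),("gauge",t,A(92,120),52),("washer",t,A(459,310),6)):
    w=onz(c,*u,z/1000)[:2]*1000; print(n,w.round(1),((w-o)@M).round(1))
E
```

```text
top 83.11720495420501 [576.85291689  -5.03616248]
[[ 1.8  0.2]
 [ 1.1  0.7]
 [ 0.9  1.2]
 [ 0.9 -1.2]
 [-4.4  1. ]
 [-2.1 -1.9]
 [ 1.8 -0.1]]
scene 84.61319190385612 [581.47345943  -0.61331116]
[[-0.7 -1.9]
 [ 0.2 -5.9]
 [ 2.1 -3.3]
 [ 2.5  4.3]
 [ 0.7  2.6]
 [-4.8  4.1]]
knobtop [484.5  54. ] [47.5 98.8]
knobscene [482.   55.3] [ 48.5 101.4]
roller top ends L [569.4 -74.8] [-70.1  -1. ]
R [ 565.7 -123.5] [-118.9   -3.1]
jartop [484.5 158.5] [151.3 111.3]
gauge [596.2 159.2] [165.4   0.5]
washer [496.9 -24.2] [-28.6  77.1]
```

The top-view fit is good to about 2 mm; only the lip edge is off. I'll write a helper that turns a ramp target into tool-axis shifts.

```bash
cat >> h.py <<'E'
TH=np.radians(83.1); O=np.array([577.,-3.8]); M=np.array([[np.cos(TH),-np.sin(TH)],[np.sin(TH),np.cos(TH)]])
def go(x=None,y=None,tip=None):
    "where the tool is in the ramp frame (tip z) and the shift/turn in tool axes to a ramp point"
    s=get_state(); r=R.from_quat(s["tcp_rot"]); p=s["eef_pos"]*1000; rp=(p[:2]-O)@M
    print("t",s["time"],"ramp",rp.round(1),"tip",round(p[2]-11,1),"F ramp",np.r_[s["contact_force"][:2]@M,s["contact_force"][2]].round(1),"open",round(s["opening"],2),"q",s["qpos"].round(2))
    D=np.array([[M[0,1],0,M[0,0]],[M[1,1],0,M[1,0]],[0,-1,0]]) # cols tool x,y,z
    for sg in(1,-1):
        G=D*[sg,1,sg]; 
        if np.linalg.det(G)<0: G=G*[1,1,-1]
        rv=(r.inv()*R.from_matrix(G)).as_rotvec()
        if abs(np.linalg.norm(rv))<1.7: print("turn",rv.round(3),"tool x in ramp y sign",sg, "z ramp x",np.sign(G[1,2]))
    if x is not None:
        w=np.r_[O+M@[x,y],tip+11]; print("shift tool xyz",r.inv().apply(w-p).round(1),"in final axes",(G.T@(w-p)).round(1))
E
python3 -c "
from h import *
go(-143,0,100)"
```

```text
t 0.2 ramp [-665.7  265.1] tip 230.5 F ramp [-0.1  0.7  0.4] open 1.0 q [-1.37  0.29  1.58 -0.    1.28 -0.15]
turn [-1.000e-03 -1.097e+00 -1.000e-03] tool x in ramp y sign -1 z ramp x 1.0
shift tool xyz [-343.7  131.1  474.5] in final axes [265.1 130.5 522.7]
```

```bash
python3 -m inch '[{"ay":-0.122,"hand":1},{"ay":-0.122,"hand":1},{"ay":-0.122,"hand":1},{"ay":-0.122,"hand":1},{"ay":-0.122,"hand":1}]' 30 | tail -1
python3 -m inch '[{"ay":-0.122,"hand":1},{"ay":-0.122,"hand":1},{"ay":-0.122,"hand":1},{"ay":-0.121,"hand":1},{"hand":1}]' | tail -1
python3 -m inch '[{"x":17,"z":34,"hand":1},{"x":17,"z":34,"hand":1},{"x":17,"z":34,"hand":1},{"x":17,"z":34,"hand":1},{"x":17,"z":34,"hand":1}]' | tail -1
python3 -m inch '[{"x":17,"z":34,"hand":1},{"x":17,"z":34,"hand":1},{"x":17,"z":34,"hand":1},{"x":17,"z":34,"hand":1},{"x":17,"z":34,"hand":1}]' | tail -1
python3 -c "
from h import *
go(-145,0,80)"
```

```text
t 0.2 ramp [-665.7  265.1] tip 230.5 F ramp [-0.1  0.7  0.4] open 1.0 q [-1.37  0.29  1.58 -0.    1.28 -0.15]
turn [-1.000e-03 -1.097e+00 -1.000e-03] tool x in ramp y sign -1 z ramp x 1.0
shift tool xyz [-341.9  151.1  473.6] in final axes [265.1 150.5 520.7]validation failed for argument at $[0]...
validation failed for argument at $[0]...
validation failed for argument at $[0]...
validation failed for argument at $[0]...
```

```bash
python3 -m inch '[{"ax":0,"ay":-0.122,"az":0,"x":0,"y":0,"z":0,"hand":1}]' 30
```

```text
time: 0.28
eef_pos: [0.2338, -0.6329, 0.2417]
tcp_rot: [-0.604, 0.368, -0.367, 0.604]
contact_force: [0.1, 0.3, 0.4]
opening: 0.888
```

```bash
python3 -m inch '[{"ax":0,"ay":-0.122,"az":0,"x":0,"y":0,"z":0,"hand":1},{"ax":0,"ay":-0.122,"az":0,"x":0,"y":0,"z":0,"hand":1},{"ax":0,"ay":-0.122,"az":0,"x":0,"y":0,"z":0,"hand":1},{"ax":0,"ay":-0.122,"az":0,"x":0,"y":0,"z":0,"hand":1},{"ax":0,"ay":-0.122,"az":0,"x":0,"y":0,"z":0,"hand":1}]' | head -1
python3 -m inch '[{"ax":0,"ay":-0.122,"az":0,"x":0,"y":0,"z":0,"hand":1},{"ax":0,"ay":-0.122,"az":0,"x":0,"y":0,"z":0,"hand":1},{"ax":0,"ay":-0.121,"az":0,"x":0,"y":0,"z":0,"hand":1},{"ax":0,"ay":0,"az":0,"x":17,"y":0,"z":34,"hand":1},{"ax":0,"ay":0,"az":0,"x":17,"y":0,"z":34,"hand":1}]' | head -1
python3 -m inch '[{"ax":0,"ay":0,"az":0,"x":17,"y":0,"z":34,"hand":1},{"ax":0,"ay":0,"az":0,"x":17,"y":0,"z":34,"hand":1},{"ax":0,"ay":0,"az":0,"x":17,"y":0,"z":34,"hand":1},{"ax":0,"ay":0,"az":0,"x":17,"y":0,"z":34,"hand":1},{"ax":0,"ay":0,"az":0,"x":17,"y":0,"z":34,"hand":1}]' | head -1
python3 -m inch '[{"ax":0,"ay":0,"az":0,"x":17,"y":0,"z":34,"hand":1},{"ax":0,"ay":0,"az":0,"x":17,"y":0,"z":34,"hand":1},{"ax":0,"ay":0,"az":0,"x":17,"y":0,"z":34,"hand":1},{"ax":0,"ay":0,"az":0,"x":17,"y":0,"z":34,"hand":1},{"ax":0,"ay":0,"az":0,"x":17,"y":0,"z":34,"hand":1}]' | head -1
python3 -c "
from h import *
go(-145,0,80)"
```

```text
time: 0.7
time: 1.12
time: 1.53
time: 1.95
t 1.95 ramp [-256.1   60.8] tip 231.3 F ramp [-1.  -1.3  0.3] open -0.0 q [-0.66  0.    1.89  0.    1.25 -0.54]
turn [0. 0. 0.] tool x in ramp y sign -1 z ramp x 1.0
shift tool xyz [ 60.8 151.3 111.1] in final axes [ 60.8 151.3 111.1]
```

```bash
python3 -m inch '[{"ax":0,"ay":0,"az":0,"x":15,"y":8,"z":28,"hand":1},{"ax":0,"ay":0,"az":0,"x":15,"y":8,"z":28,"hand":1},{"ax":0,"ay":0,"az":0,"x":15,"y":9,"z":28,"hand":1},{"ax":0,"ay":0,"az":0,"x":15,"y":30,"z":27,"hand":1},{"ax":0,"ay":0,"az":0,"x":0,"y":35,"z":0,"hand":1}]' | head -1
python3 -m inch '[{"ax":0,"ay":0,"az":0,"x":0,"y":30,"z":0,"hand":1},{"ax":0,"ay":0,"az":0,"x":0,"y":30,"z":0,"hand":1},{"ax":0,"ay":0,"az":0,"x":0,"y":0,"z":0,"hand":1}]' | head -1
python3 -c "
from h import *
go(-145,0,22)
import cv2
a=read_camera('scene')['img'][100:240,150:360,::-1];b=read_camera('top')['img'][150:290,150:360,::-1]
cv2.imwrite('pics/m1.png',cv2.resize(cv2.vconcat([a,b]),None,fx=2.1,fy=2.1))"
```

```text
time: 2.37
time: 2.62
t 2.6167 ramp [-145.9    6.7] tip 75.0 F ramp [-0.4  0.2 -0.5] open -0.0 q [-0.44  0.25  1.93 -0.    0.97 -0.32]
turn [-0.004  0.001 -0.013] tool x in ramp y sign -1 z ramp x 1.0
shift tool xyz [ 7.4 52.9  0.6] in final axes [ 6.7 53.   0.9]
```

View pics/m1.png

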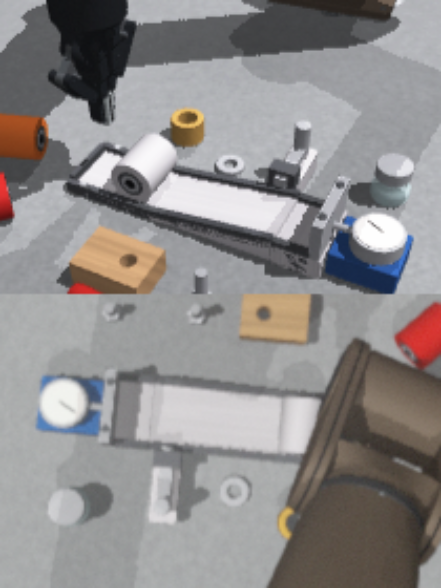

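The picture shows the closed finger above the landing, at (100,115) in the scene crop, clear of the roller at (145,165) and of the lip. I'll lower it.

```bash
python3 -m inch '[{"ax":0,"ay":0,"az":0,"x":4,"y":15,"z":0,"hand":1},{"ax":0,"ay":0,"az":-0.01,"x":3,"y":15,"z":0,"hand":1},{"ax":0,"ay":0,"az":0,"x":0,"y":12,"z":0,"hand":1},{"ax":0,"ay":0,"az":0,"x":0,"y":8,"z":0,"hand":1},{"ax":0,"ay":0,"az":0,"x":0,"y":2,"z":0,"hand":1}]'
python3 -c "
from h import *
go(-140,0,22)"
```

```text
time: 3.13
eef_pos: [0.5645, -0.1513, 0.0412]
tcp_rot: [0.706, -0.039, 0.046, -0.706]
contact_force: [0.4, 0.7, 0.1]
opening: -0.0
t 3.1333 ramp [-147.9   -5.3] tip 30.2 F ramp [ 0.7 -0.3  0.1] open -0.0 q [-0.44  0.33  1.93  0.    0.87 -0.32]
turn [-0.     0.     0.009] tool x in ramp y sign -1 z ramp x 1.0
shift tool xyz [-5.4  8.1  7.9] in final axes [-5.3  8.2  7.9]
```

```bash
python3 -m inch '[{"ax":0,"ay":0,"az":0,"x":0,"y":0,"z":0,"hand":1},{"ax":0,"ay":0,"az":0,"x":0,"y":0,"z":0,"hand":1},{"ax":0,"ay":0,"az":0,"x":0,"y":0,"z":0,"hand":1}]'|head -1
python3 -c "
from h import *
go(-140,0,22)"
```

```text
time: 3.38
t 3.3833 ramp [-148.    -6.2] tip 31.4 F ramp [-0.2  0.1  0.4] open -0.0 q [-0.44  0.33  1.93  0.    0.87 -0.32]
turn [0.001 0.    0.012] tool x in ramp y sign -1 z ramp x 1.0
shift tool xyz [-6.3  9.3  8.1] in final axes [-6.2  9.4  8. ]
```

```bash
python3 -m inch '[{"ax":0,"ay":0,"az":0.012,"x":-3,"y":4,"z":0,"hand":1},{"ax":0,"ay":0,"az":0,"x":-3,"y":4,"z":3,"hand":1},{"ax":0,"ay":0,"az":0,"x":0,"y":2,"z":3,"hand":1},{"ax":0,"ay":0,"az":0,"x":0,"y":0,"z":3,"hand":1},{"ax":0,"ay":0,"az":0,"x":0,"y":0,"z":2,"hand":1}]'|head -1
python3 -m inch '[{"ax":0,"ay":0,"az":0,"x":0,"y":0,"z":2,"hand":1},{"ax":0,"ay":0,"az":0,"x":0,"y":0,"z":2,"hand":1},{"ax":0,"ay":0,"az":0,"x":0,"y":0,"z":2,"hand":1}]'|head -1
python3 -c "
from h import *
go(-120,0,22)"
```

```text
time: 3.8
time: 4.05
t 4.05 ramp [-130.7    0.3] tip 20.5 F ramp [ 0.   0.7 -0.5] open -0.0 q [-0.41  0.34  1.94 -0.    0.86 -0.29]
turn [ 0.     0.001 -0.002] tool x in ramp y sign -1 z ramp x 1.0
shift tool xyz [ 0.3 -1.5 10.7] in final axes [ 0.3 -1.5 10.7]
```

```bash
for i in 1; do python3 -m inch '[{"ax":0,"ay":0,"az":0,"x":0,"y":0,"z":2.5,"hand":1},{"ax":0,"ay":0,"az":0,"x":0,"y":0,"z":2.5,"hand":1},{"ax":0,"ay":0,"az":0,"x":0,"y":0,"z":2.5,"hand":1},{"ax":0,"ay":0,"az":0,"x":0,"y":0,"z":2.5,"hand":1},{"ax":0,"ay":0,"az":0,"x":0,"y":0,"z":2.5,"hand":1}]'|head -1; done
python3 -m inch '[{"ax":0,"ay":0,"az":0,"x":0,"y":0,"z":2.5,"hand":1},{"ax":0,"ay":0,"az":0,"x":0,"y":0,"z":2.5,"hand":1},{"ax":0,"ay":0,"az":0,"x":0,"y":0,"z":2.5,"hand":1},{"ax":0,"ay":0,"az":0,"x":0,"y":0,"z":2.5,"hand":1},{"ax":0,"ay":0,"az":0,"x":0,"y":0,"z":2.5,"hand":1}]'|head -1
python3 -c "
from h import *
go(-70,0,25)
import cv2
a=read_camera('scene')['img'][100:240,150:360,::-1]
cv2.imwrite('pics/m2.png',cv2.resize(a,None,fx=3,fy=3))"
```

```text
time: 4.47
time: 4.88
t 4.8833 ramp [-105.6    0.5] tip 20.3 F ramp [-1.9  0.3  0.5] open -0.0 q [-0.37  0.33  1.95 -0.    0.86 -0.25]
turn [ 0.     0.001 -0.002] tool x in ramp y sign -1 z ramp x 1.0
shift tool xyz [ 0.5 -4.7 35.6] in final axes [ 0.5 -4.7 35.6]
```

View pics/m2.png

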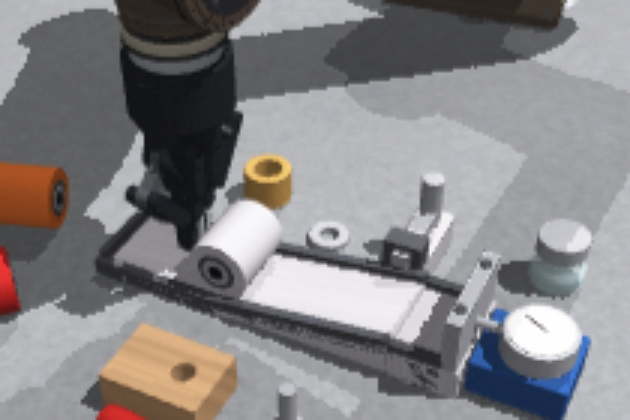

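The finger sits against the back of the roller at (205,235), with the roller straight at the slope's foot. I'll push it up the slope.

```bash
python3 -m inch '[{"ax":0,"ay":0,"az":0,"x":0,"y":-0.45,"z":3,"hand":1},{"ax":0,"ay":0,"az":0,"x":0,"y":-0.45,"z":3,"hand":1},{"ax":0,"ay":0,"az":0,"x":0,"y":-0.45,"z":3,"hand":1},{"ax":0,"ay":0,"az":0,"x":0,"y":-0.45,"z":3,"hand":1},{"ax":0,"ay":0,"az":0,"x":0,"y":-0.45,"z":3,"hand":1}]'|sed -n '1p;4p'
python3 -m inch '[{"ax":0,"ay":0,"az":0,"x":0,"y":-0.45,"z":3,"hand":1},{"ax":0,"ay":0,"az":0,"x":0,"y":-0.45,"z":3,"hand":1},{"ax":0,"ay":0,"az":0,"x":0,"y":-0.45,"z":3,"hand":1},{"ax":0,"ay":0,"az":0,"x":0,"y":-0.45,"z":3,"hand":1},{"ax":0,"ay":0,"az":0,"x":0,"y":-0.45,"z":3,"hand":1}]'|sed -n '1p;4p'
python3 -m inch '[{"ax":0,"ay":0,"az":0,"x":0,"y":-0.45,"z":3,"hand":1},{"ax":0,"ay":0,"az":0,"x":0,"y":-0.45,"z":3,"hand":1},{"ax":0,"ay":0,"az":0,"x":0,"y":-0.45,"z":3,"hand":1},{"ax":0,"ay":0,"az":0,"x":0,"y":-0.45,"z":3,"hand":1},{"ax":0,"ay":0,"az":0,"x":0,"y":-0.45,"z":3,"hand":1}]'|sed -n '1p;4p'
python3 -m inch '[{"ax":0,"ay":0,"az":0,"x":0,"y":-0.45,"z":3,"hand":1},{"ax":0,"ay":0,"az":0,"x":0,"y":-0.45,"z":3,"hand":1},{"ax":0,"ay":0,"az":0,"x":0,"y":-0.45,"z":3,"hand":1},{"ax":0,"ay":0,"az":0,"x":0,"y":-0.45,"z":3,"hand":1},{"ax":0,"ay":0,"az":0,"x":0,"y":-0.45,"z":3,"hand":1}]'|sed -n '1p;4p'
python3 -c "
from h import *
go(20,0,36)"
```

```text
time: 5.35
contact_force: [-0.5, -2.6, 1.0]
time: 5.77
contact_force: [-0.2, -1.4, 0.6]
time: 6.18
contact_force: [0.6, -2.0, 0.4]
time: 6.6
contact_force: [0.4, -1.3, 1.0]
t 6.6 ramp [-45.5   0.5] tip 29.3 F ramp [-1.2 -0.6  1. ] open 0.0 q [-0.26  0.32  1.95 -0.    0.88 -0.14]
turn [-0.     0.    -0.002] tool x in ramp y sign -1 z ramp x 1.0
shift tool xyz [ 0.6 -6.7 65.5] in final axes [ 0.5 -6.7 65.5]
```

```bash
python3 -m inch '[{"ax":0,"ay":0,"az":0,"x":0,"y":-0.4,"z":3,"hand":1},{"ax":0,"ay":0,"az":0,"x":0,"y":-0.4,"z":3,"hand":1},{"ax":0,"ay":0,"az":0,"x":0,"y":-0.4,"z":3,"hand":1},{"ax":0,"ay":0,"az":0,"x":0,"y":-0.4,"z":3,"hand":1},{"ax":0,"ay":0,"az":0,"x":0,"y":-0.4,"z":3,"hand":1}]'|sed -n '1p;4p'
python3 -m inch '[{"ax":0,"ay":0,"az":0,"x":0,"y":-0.4,"z":3,"hand":1},{"ax":0,"ay":0,"az":0,"x":0,"y":-0.4,"z":3,"hand":1},{"ax":0,"ay":0,"az":0,"x":0,"y":-0.4,"z":3,"hand":1},{"ax":0,"ay":0,"az":0,"x":0,"y":-0.4,"z":3,"hand":1},{"ax":0,"ay":0,"az":0,"x":0,"y":-0.4,"z":3,"hand":1}]'|sed -n '1p;4p'
python3 -m inch '[{"ax":0,"ay":0,"az":0,"x":0,"y":-0.4,"z":3,"hand":1},{"ax":0,"ay":0,"az":0,"x":0,"y":-0.4,"z":3,"hand":1},{"ax":0,"ay":0,"az":0,"x":0,"y":-0.4,"z":3,"hand":1},{"ax":0,"ay":0,"az":0,"x":0,"y":-0.4,"z":3,"hand":1},{"ax":0,"ay":0,"az":0,"x":0,"y":-0.4,"z":3,"hand":1}]'|sed -n '1p;4p'
python3 -m inch '[{"ax":0,"ay":0,"az":0,"x":0,"y":-0.4,"z":3,"hand":1},{"ax":0,"ay":0,"az":0,"x":0,"y":-0.4,"z":3,"hand":1},{"ax":0,"ay":0,"az":0,"x":0,"y":-0.4,"z":3,"hand":1},{"ax":0,"ay":0,"az":0,"x":0,"y":-0.4,"z":3,"hand":1},{"ax":0,"ay":0,"az":0,"x":0,"y":-0.4,"z":3,"hand":1}]'|sed -n '1p;4p'
python3 -c "
from h import *
go(34,0,40)"
```

```text
time: 7.02
contact_force: [-0.0, -1.3, 0.8]
time: 7.43
contact_force: [0.6, -1.5, 1.0]
time: 7.85
contact_force: [-0.6, -2.0, 1.0]
time: 8.27
contact_force: [-0.4, -0.8, 0.0]
t 8.2667 ramp [14.5  0.5] tip 37.3 F ramp [-0.8  0.3  0. ] open 0.0 q [-0.16  0.31  1.93 -0.    0.9  -0.04]
turn [-0.     0.    -0.002] tool x in ramp y sign -1 z ramp x 1.0
shift tool xyz [ 0.5 -2.7 19.5] in final axes [ 0.5 -2.7 19.5]
```

```bash
python3 -m inch '[{"ax":0,"ay":0,"az":0,"x":0,"y":-0.3,"z":2,"hand":1},{"ax":0,"ay":0,"az":0,"x":0,"y":-0.3,"z":2,"hand":1},{"ax":0,"ay":0,"az":0,"x":0,"y":-0.3,"z":2,"hand":1},{"ax":0,"ay":0,"az":0,"x":0,"y":-0.3,"z":2,"hand":1},{"ax":0,"ay":0,"az":0,"x":0,"y":-0.3,"z":2,"hand":1}]'|sed -n '1p;4p'
python3 -m inch '[{"ax":0,"ay":0,"az":0,"x":0,"y":-0.3,"z":2,"hand":1},{"ax":0,"ay":0,"az":0,"x":0,"y":-0.3,"z":2,"hand":1},{"ax":0,"ay":0,"az":0,"x":0,"y":0,"z":2,"hand":1},{"ax":0,"ay":0,"az":0,"x":0,"y":0,"z":2,"hand":1},{"ax":0,"ay":0,"az":0,"x":0,"y":0,"z":2,"hand":1}]'|sed -n '1p;4p'
python3 -m inch '[{"ax":0,"ay":0,"az":0,"x":0,"y":0,"z":1.5,"hand":1},{"ax":0,"ay":0,"az":0,"x":0,"y":0,"z":1.5,"hand":1},{"ax":0,"ay":0,"az":0,"x":0,"y":0,"z":1.5,"hand":1},{"ax":0,"ay":0,"az":0,"x":0,"y":0,"z":1.5,"hand":1},{"ax":0,"ay":0,"az":0,"x":0,"y":0,"z":1.5,"hand":1}]'|sed -n '1p;4p'
python3 -c "
from h import *
go(45,0,40)
import cv2
a=read_camera('scene')['img'][100:240,200:410,::-1]
cv2.imwrite('pics/m3.png',cv2.resize(a,None,fx=3,fy=3))"
```

```text
time: 8.68
contact_force: [0.1, -1.5, 0.7]
time: 9.1
contact_force: [-0.2, -1.5, 0.6]
time: 9.52
contact_force: [0.1, 0.2, -0.3]
t 9.5167 ramp [42.   0.6] tip 39.3 F ramp [ 0.2 -0.  -0.3] open 0.0 q [-0.11  0.32  1.92  0.    0.9   0.01]
turn [-0.     0.    -0.002] tool x in ramp y sign -1 z ramp x 1.0
shift tool xyz [ 0.6 -0.7  3. ] in final axes [ 0.6 -0.7  3. ]
```

View pics/m3.png

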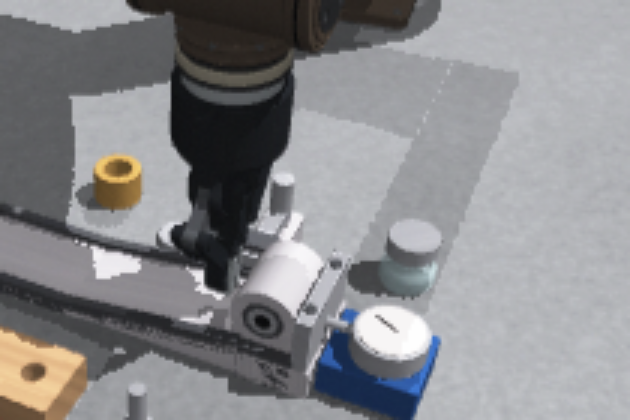

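The roller appears to be in the seat against the stop, at (270,290), and the push force is gone. A gentle nudge will confirm it.

```bash
python3 -m inch '[{"ax":0,"ay":0,"az":0,"x":0,"y":0,"z":1,"hand":1},{"ax":0,"ay":0,"az":0,"x":0,"y":0,"z":1,"hand":1},{"ax":0,"ay":0,"az":0,"x":0,"y":0,"z":1,"hand":1},{"ax":0,"ay":0,"az":0,"x":0,"y":0,"z":1,"hand":1}]'|sed -n '1p;4p'
python3 -m inch '[{"ax":0,"ay":0,"az":0,"x":0,"y":0,"z":0.7,"hand":1},{"ax":0,"ay":0,"az":0,"x":0,"y":0,"z":0.7,"hand":1}]'|sed -n '1p;4p'
python3 -m inch '[{"ax":0,"ay":0,"az":0,"x":0,"y":0,"z":0.7,"hand":1},{"ax":0,"ay":0,"az":0,"x":0,"y":0,"z":0,"hand":1}]'|sed -n '1p;4p'
python3 -c "
from h import *
go(45,0,40)"
```

```text
time: 9.9
contact_force: [0.2, -0.2, 0.2]
time: 10.07
contact_force: [-0.4, -0.2, 0.3]
time: 10.23
contact_force: [0.6, -1.2, -0.0]
t 10.2333 ramp [47.9  0.5] tip 39.4 F ramp [-1.1 -0.7 -0. ] open -0.0 q [-0.1   0.32  1.92  0.    0.9   0.02]
turn [-0.     0.001 -0.002] tool x in ramp y sign -1 z ramp x 1.0
shift tool xyz [ 0.5 -0.6 -2.9] in final axes [ 0.5 -0.6 -2.9]
```

```bash
python3 -m inch '[{"ax":0,"ay":0,"az":0,"x":0,"y":0,"z":0.8,"hand":1},{"ax":0,"ay":0,"az":0,"x":0,"y":0,"z":0,"hand":1}]'|sed -n '1p;4p'
python3 -m inch '[{"ax":0,"ay":0,"az":0,"x":0,"y":0,"z":-3,"hand":1},{"ax":0,"ay":0,"az":0,"x":0,"y":0,"z":-5,"hand":1},{"ax":0,"ay":0,"az":0,"x":0,"y":-15,"z":-6,"hand":1},{"ax":0,"ay":0,"az":0,"x":0,"y":-25,"z":0,"hand":1},{"ax":0,"ay":0,"az":0,"x":0,"y":-30,"z":0,"hand":1}]'|sed -n '1p;4p'
python3 -m inch '[{"ax":0,"ay":0,"az":0,"x":0,"y":-25,"z":0,"hand":1},{"ax":0,"ay":0,"az":0,"x":0,"y":0,"z":0,"hand":1}]'|sed -n '1p;4p'
python3 -c "
from h import *
go(47,150,120)
import cv2
a=read_camera('scene')['img'][100:240,200:410,::-1];b=read_camera('top')['img'][150:290,150:360,::-1]
cv2.imwrite('pics/m4.png',cv2.resize(cv2.vconcat([a,b]),None,fx=2.1,fy=2.1))"
```

```text
time: 10.4
contact_force: [-0.1, 0.6, -0.0]
time: 10.82
contact_force: [0.7, -0.6, 0.3]
time: 10.98
contact_force: [1.4, -0.4, 1.2]
t 10.9833 ramp [34.1 -3.5] tip 141.1 F ramp [-0.2 -1.4  1.2] open -0.0 q [-0.12  0.18  1.88 -0.    1.07 -0.  ]
turn [0.   0.   0.01] tool x in ramp y sign -1 z ramp x 1.0
shift tool xyz [-153.7   19.6   12.9] in final axes [-153.5   21.1   12.9]
```

View pics/m4.png

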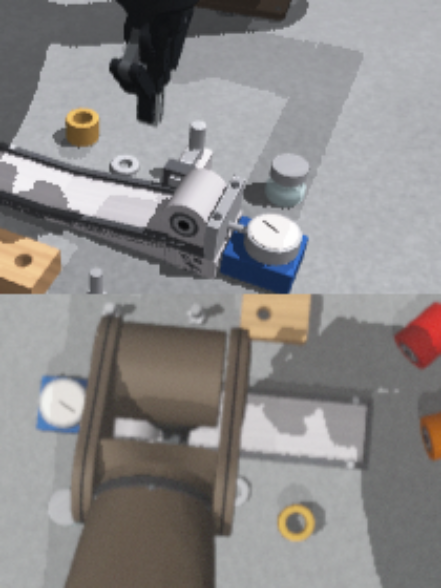

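The roller's end face is at about (184,222) in the scene crop and the hand is above it and free. I'll check that number against the seat, then move over behind the knob.

```bash
python3 - <<'E'
from h import *
c=read_camera('scene')
p=onz(c,184/2.1+200,222/2.1+100,.050)[:2]*1000;print("roller end",((p-O)@M).round(1))
p=onz(c,198/2.1+200,126/2.1+100,.071)[:2]*1000;print("knob",((p-O)@M).round(1))
E
python3 -m inch '[{"ax":0,"ay":0,"az":0.01,"x":-30,"y":0,"z":3,"hand":1},{"ax":0,"ay":0,"az":0,"x":-30,"y":0,"z":3,"hand":1},{"ax":0,"ay":0,"az":0,"x":-30,"y":0,"z":3,"hand":1},{"ax":0,"ay":0,"az":0,"x":-30,"y":0,"z":2,"hand":1},{"ax":0,"ay":0,"az":0,"x":-30,"y":0,"z":2,"hand":1}]'|sed -n '1p;4p'
python3 -m inch '[{"ax":0,"ay":0,"az":0,"x":0,"y":0,"z":0,"hand":1},{"ax":0,"ay":0,"az":0,"x":0,"y":0,"z":0,"hand":1}]'|sed -n '1p'
python3 -c "
from h import *
go(47,150,45)"
```

```text
roller end [ 84.6 -24.6]
knob [49.6 99. ]
time: 11.55
contact_force: [-0.8, -0.2, -0.9]
time: 11.72
t 11.7167 ramp [ 47.6 152.7] tip 133.9 F ramp [ 0.5 -0.1  0.1] open -0.0 q [-0.09 -0.14  2.22  0.    1.08  0.03]
turn [ 0.     0.001 -0.015] tool x in ramp y sign -1 z ramp x 1.0
shift tool xyz [ 4.  88.8 -0.6] in final axes [ 2.7 88.9 -0.6]
```

```bash
python3 -m inch '[{"ax":0,"ay":0,"az":-0.015,"x":0,"y":22,"z":0,"hand":1},{"ax":0,"ay":0,"az":0,"x":0,"y":22,"z":0,"hand":1},{"ax":0,"ay":0,"az":0,"x":0,"y":22,"z":0,"hand":1},{"ax":0,"ay":0,"az":0,"x":0,"y":22,"z":0,"hand":1},{"ax":0,"ay":0,"az":0,"x":0,"y":0,"z":0,"hand":1}]'|sed -n '1p;4p'
python3 -m inch '[{"ax":0,"ay":0,"az":0,"x":0,"y":0,"z":0,"hand":1},{"ax":0,"ay":0,"az":0,"x":0,"y":0,"z":0,"hand":1}]'|sed -n '1p'
python3 -c "
from h import *
go(48,128,45)"
```

```text
time: 12.13
contact_force: [-1.2, 1.2, -0.5]
time: 12.3
t 12.3 ramp [ 47.4 149.2] tip 48.5 F ramp [ 0.1 -0.4 -0.1] open 0.0 q [-0.09  0.01  2.27 -0.    0.86  0.03]
turn [-0.     0.     0.004] tool x in ramp y sign -1 z ramp x 1.0
shift tool xyz [21.2  3.6  0.6] in final axes [21.2  3.5  0.6]
```

```bash
python3 -m inch '[{"ax":0,"ay":0,"az":0,"x":4,"y":2,"z":0,"hand":1},{"ax":0,"ay":0,"az":0,"x":4,"y":1,"z":0,"hand":1},{"ax":0,"ay":0,"az":0,"x":4,"y":0,"z":0,"hand":1},{"ax":0,"ay":0,"az":0,"x":4,"y":0,"z":0,"hand":1},{"ax":0,"ay":0,"az":0,"x":3,"y":0,"z":0,"hand":1}]'|sed -n '1p;2p;4p'
python3 -m inch '[{"ax":0,"ay":0,"az":0,"x":3,"y":0,"z":0,"hand":1},{"ax":0,"ay":0,"az":0,"x":3,"y":0,"z":0,"hand":1},{"ax":0,"ay":0,"az":0,"x":3,"y":0,"z":0,"hand":1},{"ax":0,"ay":0,"az":0,"x":3,"y":0,"z":0,"hand":1},{"ax":0,"ay":0,"az":0,"x":3,"y":0,"z":0,"hand":1}]'|sed -n '1p;2p;4p'
python3 -m inch '[{"ax":0,"ay":0,"az":0,"x":3,"y":0,"z":0,"hand":1},{"ax":0,"ay":0,"az":0,"x":3,"y":0,"z":0,"hand":1},{"ax":0,"ay":0,"az":0,"x":3,"y":0,"z":0,"hand":1},{"ax":0,"ay":0,"az":0,"x":3,"y":0,"z":0,"hand":1},{"ax":0,"ay":0,"az":0,"x":3,"y":0,"z":0,"hand":1}]'|sed -n '1p;2p;4p'
python3 -c "
from h import *
go(48,88,45)"
```

```text
time: 12.72
eef_pos: [0.4534, 0.0591, 0.0565]
contact_force: [0.1, -0.2, -0.8]
time: 13.13
eef_pos: [0.467, 0.0574, 0.0558]
contact_force: [-2.0, 0.3, 0.9]
time: 13.55
eef_pos: [0.4821, 0.0556, 0.0559]
contact_force: [-1.4, -0.6, 0.2]
t 13.55 ramp [ 47.6 101.3] tip 44.9 F ramp [-0.8  1.4  0.2] open -0.0 q [-0.09  0.12  2.16 -0.    0.86  0.03]
turn [-0.     0.     0.002] tool x in ramp y sign -1 z ramp x 1.0
shift tool xyz [13.3 -0.1  0.4] in final axes [13.3 -0.1  0.4]
```

```bash
python3 -m inch '[{"ax":0,"ay":0,"az":0,"x":2,"y":0,"z":0,"hand":1},{"ax":0,"ay":0,"az":0,"x":2,"y":0,"z":0,"hand":1},{"ax":0,"ay":0,"az":0,"x":2,"y":0,"z":0,"hand":1},{"ax":0,"ay":0,"az":0,"x":2,"y":0,"z":0,"hand":1},{"ax":0,"ay":0,"az":0,"x":1,"y":0,"z":0,"hand":1}]'|sed -n '2p;4p'
python3 -m inch '[{"ax":0,"ay":0,"az":0,"x":1,"y":0,"z":0,"hand":1},{"ax":0,"ay":0,"az":0,"x":1,"y":0,"z":0,"hand":1}]'|sed -n '2p;4p'
python3 -m inch '[{"ax":0,"ay":0,"az":0,"x":1,"y":0,"z":0,"hand":1},{"ax":0,"ay":0,"az":0,"x":0,"y":0,"z":0,"hand":1}]'|sed -n '2p;4p'
python3 -c "
from h import *
go(48,88,45)"
```

```text
eef_pos: [0.4911, 0.0545, 0.0559]
contact_force: [-1.2, 0.5, -0.2]
eef_pos: [0.4929, 0.0543, 0.0559]
contact_force: [-1.3, 1.6, -0.2]
eef_pos: [0.4941, 0.0542, 0.056]
contact_force: [-0.6, 0.8, -1.8]
t 14.3 ramp [47.6 89.3] tip 45.0 F ramp [ 0.7  0.7 -1.8] open 0.0 q [-0.1   0.14  2.13 -0.    0.87  0.02]
turn [0.    0.    0.003] tool x in ramp y sign -1 z ramp x 1.0
shift tool xyz [1.3 0.  0.4] in final axes [1.3 0.  0.4]
```

Not at the end stop yet, so I'll keep going in 1 mm steps until the force rises.

```bash
python3 -m inch '[{"ax":0,"ay":0,"az":0,"x":1,"y":0,"z":0,"hand":1},{"ax":0,"ay":0,"az":0,"x":0,"y":0,"z":0,"hand":1}]'|sed -n '2p;4p'
python3 -m inch '[{"ax":0,"ay":0,"az":0,"x":1,"y":0,"z":0,"hand":1},{"ax":0,"ay":0,"az":0,"x":0,"y":0,"z":0,"hand":1}]'|sed -n '2p;4p'
python3 -m inch '[{"ax":0,"ay":0,"az":0,"x":1,"y":0,"z":0,"hand":1},{"ax":0,"ay":0,"az":0,"x":0,"y":0,"z":0,"hand":1}]'|sed -n '2p;4p'
```

```text
eef_pos: [0.4951, 0.054, 0.056]
contact_force: [-0.6, 1.0, -0.6]
eef_pos: [0.4961, 0.0539, 0.0561]
contact_force: [-1.2, 0.8, -0.9]
eef_pos: [0.4965, 0.0539, 0.056]
contact_force: [-3.6, 0.0, 0.9]
```

```bash
python3 -m inch '[{"ax":0,"ay":0,"az":0,"x":1,"y":0,"z":0,"hand":1},{"ax":0,"ay":0,"az":0,"x":0,"y":0,"z":0,"hand":1}]'|sed -n '2p;4p'
python3 -m inch '[{"ax":0,"ay":0,"az":0,"x":1,"y":0,"z":0,"hand":1},{"ax":0,"ay":0,"az":0,"x":0,"y":0,"z":0,"hand":1}]'|sed -n '2p;4p'
```

```text
eef_pos: [0.4966, 0.0538, 0.056]
contact_force: [-7.5, 0.8, 4.6]
eef_pos: [0.4967, 0.0538, 0.056]
contact_force: [-9.6, 0.2, 7.5]
```

It is hard against the end stop: the finger stopped at 0.4966 m while the force climbed to about 10 N. I'll back off and take the hand away.

```bash
python3 -m inch '[{"ax":0,"ay":0,"az":0,"x":-4,"y":0,"z":0,"hand":1},{"ax":0,"ay":0,"az":0,"x":-10,"y":0,"z":0,"hand":1},{"ax":0,"ay":0,"az":0,"x":-10,"y":0,"z":0,"hand":1},{"ax":0,"ay":0,"az":0,"x":-8,"y":-20,"z":0,"hand":1},{"ax":0,"ay":0,"az":0,"x":0,"y":-35,"z":0,"hand":1}]'|sed -n '2p;4p'
python3 -m inch '[{"ax":0,"ay":0,"az":0,"x":0,"y":-35,"z":0,"hand":1},{"ax":0,"ay":0,"az":0,"x":0,"y":-35,"z":-30,"hand":1},{"ax":0,"ay":0,"az":0,"x":0,"y":-20,"z":-35,"hand":1},{"ax":0,"ay":0,"az":0,"x":0,"y":-10,"z":-35,"hand":1},{"ax":0,"ay":0,"az":0,"x":0,"y":0,"z":-35,"hand":1}]'|sed -n '2p;4p'
python3 -m inch '[{"ax":0,"ay":0,"az":0,"x":0,"y":0,"z":-35,"hand":1},{"ax":0,"ay":0,"az":0,"x":0,"y":0,"z":-35,"hand":1},{"ax":0,"ay":0,"az":0,"x":0,"y":0,"z":-35,"hand":1},{"ax":0,"ay":0,"az":0,"x":0,"y":0,"z":0,"hand":1},{"ax":0,"ay":0,"az":0,"x":0,"y":0,"z":0,"hand":1}]'|sed -n '1p;2p;4p'
python3 -c "
from h import *
import cv2
c=read_camera('scene');a=c['img'][100:240,200:410,::-1];b=read_camera('top')['img'][150:290,150:360,::-1]
cv2.imwrite('pics/m5.png',cv2.resize(cv2.vconcat([a,b]),None,fx=2.1,fy=2.1))"
```

```text
eef_pos: [0.4616, 0.058, 0.107]
contact_force: [0.6, -0.5, 0.2]
eef_pos: [0.4521, -0.0754, 0.2117]
contact_force: [0.6, -0.7, -0.9]
time: 16.38
eef_pos: [0.4378, -0.1792, 0.2076]
contact_force: [0.3, -0.4, -0.1]
```

View pics/m5.png

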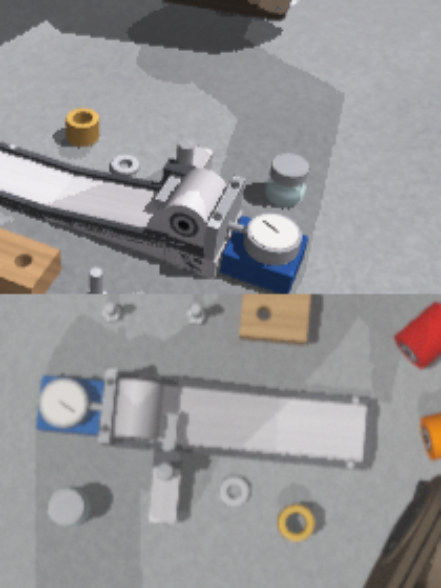

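In the top crop the roller is in the seat at (138,408), the bar reaches the middle of the ramp at (172,430) and the knob is at (165,470). The bystanders look unmoved. One last numeric check, then hand in.

Run:
```python
from h import *
t=read_camera('top')
for n,u,v,z in(("knob",165,470,71),("roller L",116,408,50),("roller R",160,408,50)):
    p=onz(t,u/2.1+150,(v-294)/2.1+150,z/1000)[:2]*1000;print(n,((p-O)@M).round(1))
go()
print(sign_off())
```

```text
knob [46.2 63.6]
roller L [106.8   1.7]
roller R [59.5 -2.9]
t 16.5333 ramp [-188.5  117. ] tip 196.4 F ramp [ 0.2  0.5 -0.4] open -0.0 q [-0.6  -0.14  2.1   0.    1.18 -0.48]
turn [-0.     0.001  0.003] tool x in ramp y sign -1 z ramp x 1.0
the job is handed in; nothing more can be done
None
```

The job is done and handed in at 16.5 s. I pushed the roller up the slope with the closed fingertip at about 36 mm/s, slowing near the crest, and it dropped into the seat. I then backed the finger off, pushed the keeper knob to its end stop and took the hand away.

**Roller:** in the last picture it is centred at about x = 83 mm of the ramp (83.5 expected). My nudge to confirm the seating was inconclusive: I felt about 1 N at the expected place, then nothing 0.8 mm further on. The seating therefore rests on the pictures.

**Keeper:** the knob is at y = 63.6 mm (64 expected when home). The finger stopped dead there while the force rose to about 10 N. The bar lies across to the middle of the ramp behind the roller.

**Other things:** the bystanders in view look unmoved. The screwdriver was outside the last crops, so I did not check it again. The hand is clear, and the forces read only noise.

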